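Put the scoop away in the push-top caddy

TASK

Put the copper scoop away in the push-top spice caddy on the walnut shelf: press the front of the caddy's lid to release its push latch so that the lid springs open, lay the scoop inside without dropping it, then push the lid down again and press it until the latch catches and it stays shut. Press only as hard as the latch needs, because forcing it past its end stop breaks it (never load the caddy with more than 14 N), and leave the other things on the shelf where they are.

Things in the scene. Friction and masses are not known exactly. Their poses are not given: they have to be found in the camera images.
- caddy: White plastic spice caddy, an open-topped box 170 (x) x 140 (y) x 85 mm high (front wall only 68) with 4 mm walls and floor and an inset grey flap lid, stuck fast to the walnut board (top of the board 85 mm above the work surface). Origin: centre of its underside. x points from its front (latch side, roughly facing the robot) to its back (hinge side), z up. Free floor inside: x -66 to +81 mm, y -66 to +66 mm.
- latch_housing (a point): Centre of the top of the grey latch housing inside the middle of the caddy's front wall: 16 mm deep (x), 34 mm wide, its top 58 mm above the caddy's underside, with a slot for the lid's tongue. Push-push latch: a full press on the shut lid, let go, releases it; a full press when closing, let go, latches it; one more would release it again. A press let go too early changes nothing.
- caddy_lid (a joint): Angle of the flap lid, rad: 0 latched shut (level, top 82 mm above the caddy's underside), 1.65 fully open, below 0 pressed in. A damped spring swings it open in about 2 s and holds it there; at the mark it pushes with about 4 N when shut, 1 N when open, up to 2 N more if moved briskly. Pressed to the stop and let go it moves to 0 and stays (latched) or springs open (released).
- caddy_hinge (a point): Middle of the lid's hinge line, which is parallel to the caddy's y, at caddy x +76 mm, 80 mm above its underside. The lid is a flat plate 154 mm from hinge to front edge, 128 mm wide, 4 mm thick (half of it above the hinge line when shut), lying between the caddy's walls; a tongue 36 mm long hangs from its underside near the front edge.
- lid_mark (a point): Centre of the black thumb mark (28 mm across) on the lid's upper face near its front edge, 138 mm from the hinge line: press here. Site z: out of the upper face. The latch's end stop lies 5 to 17 mm below the latched position; it differs from caddy to caddy, shows nowhere and must be felt: 4 to 6 N up to it, then a stiff buffer adds about 14 N per mm. 8 to 12 N is a sure press.
- scoop_bowl (a point): Copper-toned aluminium scoop, about 55 g, standing upright on the walnut board. Point: centre of its round bowl, half-way up. Bowl 42 mm across, 34 mm high (17 mm above and below the point), 2 mm wall. A flat handle 11 mm wide, 3 mm thick runs from the rim towards +x of this point, 15 mm above the point, ending 88 mm from it.
- crock: grey stoneware crock with wooden lid, 120 mm across, 138 mm high; bystander. Origin: centre of its underside.
- glass_jar: empty glass jar, 88 mm across, 130 mm high; bystander. Origin: centre of its underside.
- stretch_lid: round black silicone stretch lid with a small tab, 84 mm across, 6 mm thick, lying flat; bystander. Origin: centre of its underside.
- pepper_mill: wooden pepper mill, 52 mm across, 136 mm high; bystander. Origin: centre of its underside.
- spice_jar: small spice jar with a steel cap, 44 mm across, 92 mm high; bystander. Origin: centre of its underside.
- pinch_bowl: small blue bowl, 76 mm across, 36 mm high; bystander. Origin: centre of its underside.
Mind the look-alikes: they are no part of the job. What is meant by the part that bears scoop_bowl is not yellow, and is the larger of those in its own colour.

How it is judged (in metres and radians):
On the way, in this order (a step that is already met when the one before it is completed fails the run):
1. the lid has been released and has sprung open (over 1.3 rad) (value of joint caddy_lid above 1.3 rad), for 0.2 s.
2. the scoop lies in the caddy, let go, with the lid still open (over 1.0 rad) (value of joint caddy_lid above 1 rad and x of scoop_bowl in the frame of caddy between -0.08 and 0.08 m and y of scoop_bowl in the frame of caddy between -0.068 and 0.068 m and z of scoop_bowl in the frame of caddy below 0.055 m and contact force between the fingers and scoop below 0.1 N), for 0.2 s.
At the end, for the whole second after the job is handed in: the scoop lies inside the caddy (bowl centre between its walls and under 55 mm above its underside), and the lid is latched shut by itself: angle within 0.02 rad of the latched position, at rest (value of joint caddy_lid between -0.02 and 0.02 rad and velocity of joint caddy_lid between -0.05 and 0.05 rad/s and x of scoop_bowl in the frame of caddy between -0.08 and 0.08 m and y of scoop_bowl in the frame of caddy between -0.068 and 0.068 m and z of scoop_bowl in the frame of caddy between 0 and 0.055 m); the robot touches nothing.
It fails at once if the caddy or its lid is loaded by the robot with more than 14 N (contact force between any of the fingers, the arm and caddy above 14 N).
It fails at once if the scoop is dropped into or onto the caddy (falls free faster than 0.9 m/s) (horizontal distance between scoop_bowl and caddy below 0.12 m and linear speed of scoop above 0.9 m/s and contact force between the fingers and scoop below 0.05 N).
It fails at once if another thing on the shelf is moved by more than 20 mm (distance of any of crock, glass_jar, stretch_lid, pepper_mill, spice_jar, pinch_bowl from where it was at the start of the episode above 0.02 m).
It fails at once if the crock, the glass jar, the mill or the spice jar is tipped (angle between any of crock, glass_jar, pepper_mill, spice_jar's own z axis and vertical above 0.35 rad).
It also fails if it takes over 72 s, if anything falls off the work surface, if the arm or the gripper's body presses on something with over 40 N, if the wrist force passes 120 N, or if a joint passes its speed limit or range.

ROBOT

A 6-joint arm with a two-finger parallel gripper is mounted at the origin on the work surface. World frame = base frame: x ahead of the robot, y to its left, z up, the work surface at z = 0. Lengths are in m, angles in degrees, forces in N, time in s.
With the tool pointing down it reaches from about 0.4 to 0.825 m from the base axis. Payload 7 kg.
Tool frame: the origin (TCP) lies at the very end of the fingers, on their centre line; the grasp point (between the pads) lies 19 mm behind it (ctrl.grasp_offset is the distance from the TCP to the grasp point, in m); z points along the fingers, y is the line along which they close (so a half turn about z gives the same grasp; the last joint's range is limited). The gripper opens to 88 mm and grips with 3 to 60 N. Pads are 19 mm wide; open, the fingers measure 130 mm over their backs; the gripper's body (78 mm by 193 mm) begins 47 mm behind the grasp point.
Start: joints at [89.502, 20.546, 0.682, 0, -70.136, -16.507], TCP at [0.197, 0.645, 0.227] pointing down, gripper open.
Joint ranges: [-176.03, 176.03], [-82.01, 121.73], [-58.28, 71.71], [-173.87, 95.51], [-174.79, -0.11], [-173.66, 173.66]. Speed limits (degrees/s): [136.94, 136.94, 172.46, 180, 180, 180].

INTERFACE

Orientations are given as [roll, pitch, yaw] about the fixed x, y, z axes, in that order (R = Rz(yaw) Ry(pitch) Rx(roll)).
In Python, from plant import ctrl gives the robot as it stands. The module is installed in compiled form; this text tells all that it offers.
- The arm moves only by the tool jog_arm, never from a script. Its argument "plan" is a list that holds one entry, the list of rows, each a list of 7 numbers: the opening, from 0 (shut) to 1 (fully open), then the shift along the tool's x, y, z in m, then the turn, a rotation vector about the tool's x, y, z in degrees. A call has 1 to 20 rows; each row is the pose to reach, as a shift and turn from the pose commanded when the call began, along the tool's axes at that moment; what a row does not reach only later rows make up. A row lasts 1/8 s, in which the tool goes at most 62.5 mm and 10.7 degrees, less where a joint would pass 70% of its speed; a pose out of reach is approached as far as the arm can. A call with a gripper value outside its range is refused whole. The fingers move at their own pace and stop on an object; the grip force is fixed at half the most. Time passes only in rows, so rows that repeat a pose let the fingers close. It gives the time, the measured TCP pose, the force, the opening and the grip force at its end, in the units of the state.
- ctrl.get_obs(): the state, without advancing time (a new reading comes with each control period).
- ctrl.snapshot(name): name is "side" or "top" or "wrist"; returns a dict with "image" (480x640x3 uint8, red, green, blue), "vertical_fov" (degrees; the focal length in pixels is half the picture's height over the tangent of half this angle, whatever the lens; pixels are square), "cx", "cy" (the principal point, pixels), "R" (3x3) and "t" (3): a world point X has camera coordinates R X + t; the wrist camera has in their place "T_tool_cam" (4x4, takes a point from camera to tool coordinates, whose origin is the TCP and whose axes are the flange's). Camera axes: x right, y down, z forward; pixel columns grow to the right and rows downward; lengths in m; the calibration is good to about 2 mm. A picture is of the moment at which its call begins: read the wrist's pose just before it. There is no depth.
- ctrl.close_job(): hands the job in; it is judged then, once.
The state is a dict: "clock": time; "joint_pos": joint angles; "qvel": joint speeds; "tau": joint torques, N m; "tool_pos": TCP position; "orientation": TCP orientation; "force": force on the tool from outside, world axes, zero at the start; "moment": the same for the moment, N m; "opening": finger opening in m; "gripper_force": force on a finger pad.
Only numpy, scipy, OpenCV 4.12 (cv2) and the standard library are available. Lean on these libraries where they do the work, as an engineer would, in place of code of your own. Each camera call takes 0.05 s, during which the arm holds its last target. There are 200 camera calls.

## Working session

There is one attempt and no reset: what is moved stays moved. The work goes in short steps, Python scripts to look and compute and a tool call to move; the robot and the scene stay as the last step left them, time stands still between calls to the robot, and variables do not carry over. Pictures are saved under pics/ and viewed, at most 13 in all, crops included, and the job is handed in when it is done.

Besides the shell and the picture viewer there is one more tool, called after "Emit:" in YAML: its name, and indented under it one key for each argument. jog_arm: Moves the arm, as the interface text tells. Its arguments: {"type":"object","properties":{"plan":{"type":"array","items":{"type":"array","items":{"type":"array","items":{"type":"number"}}}}},"required":["plan"]}

```bash
mkdir -p pics; cat > h.py <<'E'
import numpy as np, cv2
from plant import ctrl
from scipy.spatial.transform import Rotation as Ro
def snap(n,save=None):
    o=ctrl.get_obs(); s=ctrl.snapshot(n); im=np.array(s["image"])
    s["f"]=im.shape[0]/2/np.tan(np.radians(s["vertical_fov"])/2)
    if "R" in s: s["R"]=np.array(s["R"]);s["t"]=np.array(s["t"])
    else:
        T=np.array(s["T_tool_cam"]);A=np.eye(4);A[:3,:3]=Ro.from_euler("xyz",o["orientation"],degrees=True).as_matrix();A[:3,3]=o["tool_pos"]
        M=np.linalg.inv(A@T); s["R"]=M[:3,:3]; s["t"]=M[:3,3]
    s["bgr"]=cv2.cvtColor(im,cv2.COLOR_RGB2BGR)
    if save: cv2.imwrite("pics/"+save,s["bgr"])
    return s
def ray(s,u,v,z):
    d=s["R"].T@np.array([(u-s["cx"])/s["f"],(v-s["cy"])/s["f"],1]); c=-s["R"].T@s["t"]
    return c+d*(z-c[2])/d[2]
def proj(s,X):
    p=s["R"]@np.array(X)+s["t"]; return s["f"]*p[:2]/p[2]+[s["cx"],s["cy"]]
def tri(s1,p1,s2,p2):
    P=[]
    A=[];b=[]
    for s,p in((s1,p1),(s2,p2)):
        d=s["R"].T@np.array([(p[0]-s["cx"])/s["f"],(p[1]-s["cy"])/s["f"],1]);d/=np.linalg.norm(d);c=-s["R"].T@s["t"]
        Q=np.eye(3)-np.outer(d,d);A.append(Q);b.append(Q@c)
    return np.linalg.solve(sum(A),sum(b))
E
python3 - <<'E'
from h import *
for n in("top","side","wrist"):
    s=snap(n,n+"0.png");print(n,s["f"],s["cx"],s["cy"],-s["R"].T@s["t"],s["R"][2])
    if n=="wrist":print(s["T_tool_cam"])
print(ctrl.get_obs())
E
```

```text
top 545.2861919991375 310.3834547397085 236.87771516465125 [ 0.30690686 -0.00854303  1.52589363] [ 0.12385316 -0.00876331 -0.99226186]
side 501.41107830806993 316.539628848841 237.177038134203 [ 0.07109103 -0.71487762  1.03888542] [ 0.34133965  0.57360992 -0.74461998]
wrist 406.1313130939296 320.0973290314238 242.76798455640542 [0.26837885 0.62283189 0.38495443] [-0.26916986  0.08119642 -0.95966386]
[[ 3.82482353e-04 -9.59622611e-01 -2.81290415e-01  7.44690891e-02]
 [ 9.99999844e-01  4.81485904e-04 -2.82848127e-04  6.95873195e-04]
 [ 4.06864828e-04 -2.81290263e-01  9.59622646e-01 -1.59183413e-01]
 [ 0.00000000e+00  0.00000000e+00  0.00000000e+00  1.00000000e+00]]
{'clock': 0.15, 'joint_pos': array([ 8.95006395e+01,  2.05825706e+01,  6.46200511e-01, -1.45265926e-02,
       -7.01361223e+01, -1.65076699e+01]), 'qvel': array([ 0.02392618, -0.15291007,  0.04140668, -0.03328715,  0.10469206,
        0.10463921]), 'tau': array([-1.74876252e-03, -5.83276820e+01,  2.93289113e+01,  7.00110644e+00,
        8.76712758e-03, -1.10328792e-04]), 'tool_pos': array([0.19733984, 0.64512367, 0.22583474]), 'orientation': array([ 1.79926615e+02, -7.50524048e-03, -1.70119702e+01]), 'force': array([0.59353569, 0.50951773, 0.44740575]), 'moment': array([ 0.04112385, -0.0389287 , -0.03170932]), 'gripper_force': 0.0, 'opening': 0.08773786725031643}
```

View pics/top0.png

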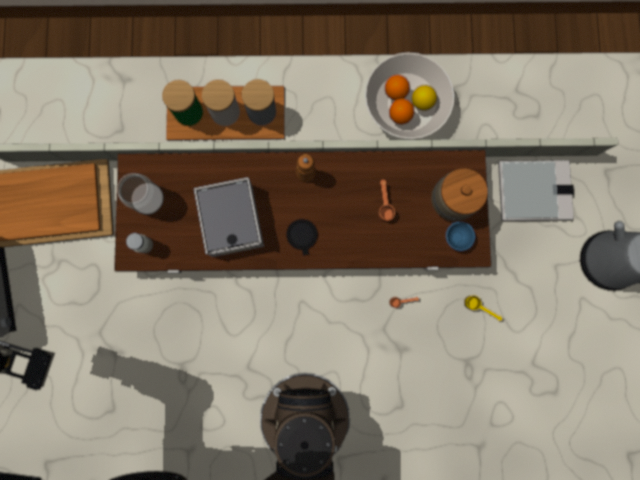

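View pics/side0.png

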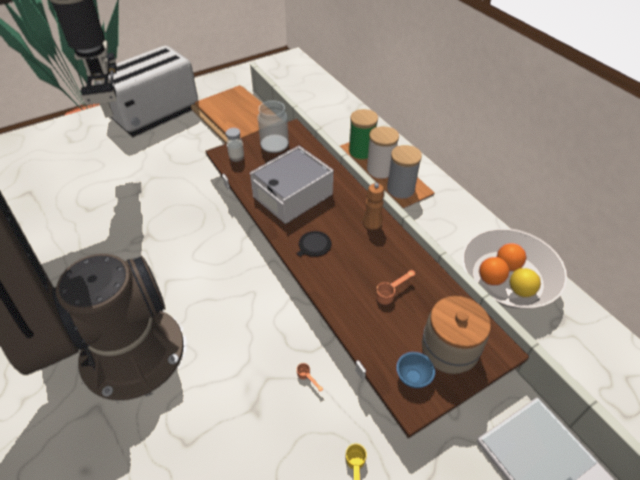

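The top view shows the caddy at about (229,215) with its mark at (232,239). The copper scoop on the board has its bowl at (387,213) and its handle end at (384,182). The side view shows the scoop at (385,292), the mark at (273,183), and the crock and blue bowl near the scoop.

```bash
python3 - <<'E'
from h import *
t=snap("top");s=snap("side")
def big(m,box):
    x0,y0,x1,y1=box;k=np.zeros_like(m);k[y0:y1,x0:x1]=m[y0:y1,x0:x1]
    c=max(cv2.findContours(k,0,1)[0],key=cv2.contourArea);return c
hs=cv2.cvtColor(t["bgr"],40);hs2=cv2.cvtColor(s["bgr"],40)
# scoop
print("scoop px",[hs[v,u].tolist() for u,v in((387,213),(384,190),(395,225))], [hs2[v,u].tolist() for u,v in((385,292),(400,281),(370,270))])
for n,S,H,box in(("top",t,hs,(370,170,405,230)),("side",s,hs2,(365,260,425,315))):
    m=cv2.inRange(H,(0,110,120),(14,255,255));c=big(m,box).reshape(-1,2)
    print(n,"scoop n",len(c),c.min(0),c.max(0))
    cv2.imwrite(f"pics/m_{n}.png",m)
    W=np.array([ray(S,*p,.119) for p in c])
    mm=np.zeros(H.shape[:2],np.uint8);cv2.fillPoly(mm,[c],255)
    dt=cv2.distanceTransform(mm,2,5);v,u=np.unravel_index(dt.argmax(),dt.shape);print(" bowl px",u,v,dt.max(),ray(S,u,v,.119)*1e3//1)
    b=ray(S,u,v,.119);d=np.linalg.norm(W-b,axis=1);e=W[d>np.sort(d)[-6]].mean(0);print(" handle end",e.round(3),d.max())
# caddy mark
for n,S,box in(("top",t,(222,230,244,250)),("side",s,(262,174,284,192))):
    g=cv2.cvtColor(S["bgr"],6);m=cv2.inRange(g,0,60);c=big(m,box);M=cv2.moments(c);p=(M["m10"]/M["m00"],M["m01"]/M["m00"]);print(n,"mark",p,cv2.contourArea(c),ray(S,*p,.167).round(4))
# enlarged views
a=cv2.resize(t["bgr"][160:270,110:330],None,fx=3.6,fy=3.6,interpolation=2)
cv2.imwrite("pics/top_cad.png",a[:600,:800])
b=cv2.resize(t["bgr"][170:240,360:500],None,fx=4,fy=4,interpolation=2);b2=cv2.resize(s["bgr"][250:330,350:490],None,fx=4,fy=4,interpolation=2)
cv2.imwrite("pics/scoop.png",np.vstack([b,b2]))
E
```

```text
scoop px [[10, 173, 177], [10, 173, 174], [12, 184, 72]] [[9, 137, 134], [10, 140, 231], [11, 143, 102]]
top scoop n 55 [380 180] [387 205]
 bowl px 383 183 3.0 [ 623. -215.  119.]
 handle end [ 0.566 -0.218  0.119] 0.05925204417665484
side scoop n 99 [376 269] [415 301]
 bowl px 386 290 8.7876 [ 544. -224.  119.]
 handle end [ 0.633 -0.212  0.119] 0.09054519395228065
top mark (231.6076923076923, 239.59743589743587) 65.0 [0.4718 0.177  0.167 ]
side mark (273.0, 182.0) 10.0 [0.4727 0.1797 0.167 ]
```

View pics/top_cad.png

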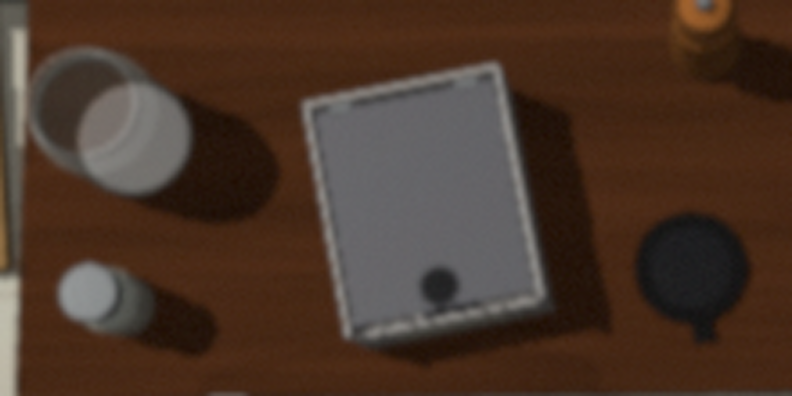

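View pics/scoop.png

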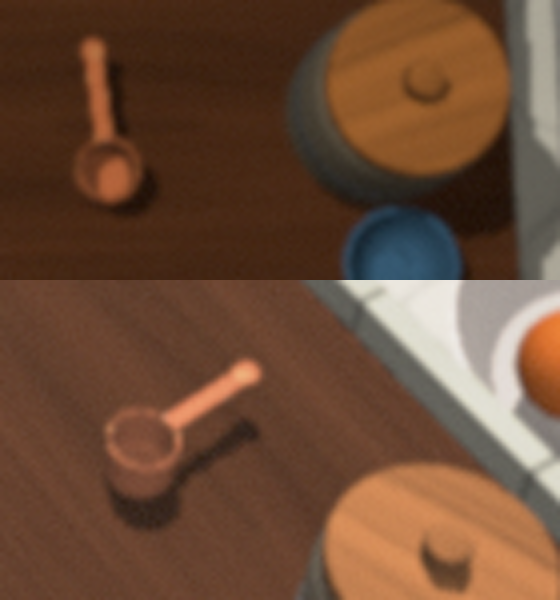

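The crops show the caddy's back rim corners at crop (303,102) and (498,63), which are full-image (194,188) and (248,177.5). The scoop's rim centre is at top (387,212) and side (386,290). The handle end is at top (383,180.5) and side (412.5,272.5).

```bash
python3 - <<'E'
from h import *
t=snap("top");s=snap("side")
print("rim",ray(t,387.3,212,.119),ray(s,386.2,290,.119),tri(t,(387.3,212),s,(386.2,290)))
print("hend",ray(t,383,180.5,.119),ray(s,412.5,272.5,.119))
b=ray(t,387.3,212,.119);e=ray(t,383,180.5,.119);print(np.linalg.norm((e-b)),np.degrees(np.arctan2(*(e-b)[[1,0]])))
print("mark",tri(t,(231.6,239.6),s,(273,182.5)))
# lid outline by grey contour in top view
L=[ray(t,110+u/3.6,160+v/3.6,.170) for u,v in((303,102),(498,63),(547,300),(348,337))]
for p in L:print(p.round(3))
for i,j in((0,1),(1,2),(3,0),(3,2)):
    d=L[j]-L[i];print(i,j,np.linalg.norm(d).round(3),np.degrees(np.arctan2(d[1],d[0])).round(1))
# lid grey mask
h=cv2.cvtColor(t["bgr"],40);g=t["bgr"][220,228];print(g,h[220,228])
m=cv2.inRange(h,(0,0,75),(179,45,130));k=np.zeros_like(m);k[180:255,192:265]=m[180:255,192:265]
k=cv2.morphologyEx(k,2,np.ones((3,3)));c=max(cv2.findContours(k,0,1)[0],key=cv2.contourArea);r=cv2.minAreaRect(c);print(r)
B=[ray(t,*p,.167) for p in cv2.boxPoints(r)]
for i in range(4):
    d=B[(i+1)%4]-B[i];print(B[i].round(3),np.linalg.norm(d).round(3),np.degrees(np.arctan2(d[1],d[0])).round(1))
for n,p,z in(("crock",(460.5,192),.21),("bowl",(460.5,236),.12),("spice",(134.5,241.5),.177),("jar",(134,190),.215),("mill",(306,162),.22),("lid",(301.5,234.5),.091)):print(n,ray(t,*p,z).round(3))
E
```

```text
rim [ 0.54595943 -0.2230922   0.119     ] [ 0.54514305 -0.22400687  0.119     ] [ 0.54607549 -0.22324971  0.11748676]
hend [ 0.63024435 -0.21420547  0.119     ] [ 0.62683674 -0.21505789  0.119     ]
0.08475211812987123 6.018839324130437
mark [0.47152263 0.17699155 0.16791754]
[0.603 0.272 0.17 ]
[0.63  0.135 0.17 ]
[0.461 0.101 0.17 ]
[0.437 0.239 0.17 ]
0 1 0.139 -79.0
1 2 0.172 -168.5
3 0 0.17 11.4
3 2 0.14 -80.0
[104 101 102] [130   7 104]
((227.43247985839844, 216.2410888671875), (69.05912780761719, 56.91477966308594), 79.07719421386719)
[0.605 0.276 0.167] 0.144 -79.4
[0.632 0.134 0.167] 0.177 -169.2
[0.458 0.101 0.167] 0.142 100.4
[0.432 0.241 0.167] 0.177 11.5
crock [ 0.579 -0.391  0.21 ]
bowl [ 0.48  -0.412  0.12 ]
spice [0.468 0.417 0.177]
jar [0.591 0.409 0.215]
mill [ 0.655 -0.011  0.22 ]
lid [0.493 0.002 0.091]
```

```bash
cat >> h.py <<'E'
def go(p,yaw):
    o=ctrl.get_obs();A=Ro.from_euler("xyz",o["orientation"],degrees=True);B=Ro.from_euler("xyz",[180,0,yaw],degrees=True)
    d=A.inv().apply(np.array(p)-o["tool_pos"]);r=np.degrees((A.inv()*B).as_rotvec())
    print("t",o["clock"],"shift",d.round(4),"rot",r.round(2),"F",np.round(o["force"],2),"pos",np.round(o["tool_pos"],4),"rpy",np.round(o["orientation"],2),"open",round(o["opening"],4))
E
python3 - <<'E'
from h import *
go((.4715,.177,.235),10.9)
E
```

```text
t 0.35 shift [ 0.3991  0.3678 -0.0085] rot [ 2.00e-02  0.00e+00 -2.79e+01] F [ 0.16 -0.62 -0.07] pos [0.1974 0.6454 0.2264] rpy [179.98  -0.   -17.  ] open 0.0876
```

Emit:
jog_arm:
  plan:
    - [[0,0.2,0.184,-0.015,0,0,-14],[0,0.399,0.368,-0.009,0,0,-27.9],[0,0.399,0.368,-0.009,0,0,-27.9],[0,0.399,0.368,-0.009,0,0,-27.9],[0,0.399,0.368,-0.009,0,0,-27.9],[0,0.399,0.368,-0.009,0,0,-27.9],[0,0.399,0.368,-0.009,0,0,-27.9],[0,0.399,0.368,-0.009,0,0,-27.9],[0,0.399,0.368,-0.009,0,0,-27.9],[0,0.399,0.368,-0.009,0,0,-27.9],[0,0.399,0.368,-0.009,0,0,-27.9],[0,0.399,0.368,-0.009,0,0,-27.9],[0,0.399,0.368,-0.009,0,0,-27.9]]

```text
clock: 1.98
tool_pos: [0.471, 0.1777, 0.2356]
orientation: [-180.0, -0.0, 11.0]
force: [0.8, -0.9, 0.5]
opening: 0.0005
gripper_force: 0.0
```

```bash
python3 - <<'E'
from h import *
w=snap("wrist","w1.png")
g=cv2.cvtColor(w["bgr"],6)
print(proj(w,(.4715,.177,.167)))
go((.4715,.177,.170),10.9)
E
```

```text
[321.70605869 254.5785387 ]
t 2.025 shift [0.0003 0.0007 0.0656] rot [-0.   -0.    0.07] F [-0.09  1.03  0.1 ] pos [0.471  0.1776 0.2356] rpy [-180.     -0.     10.97] open 0.0005
```

View pics/w1.png

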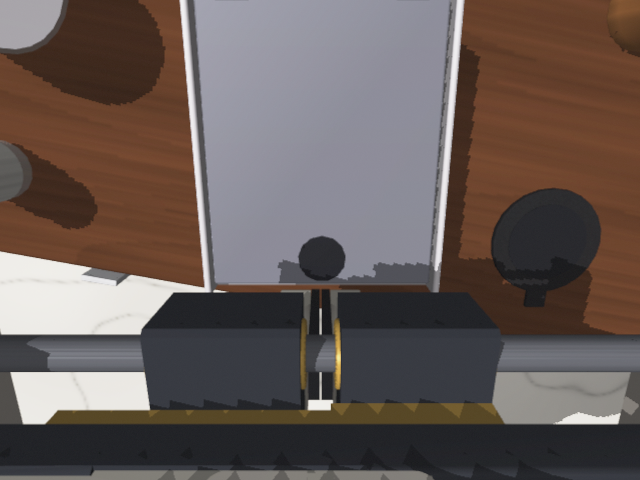

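The wrist view shows the mark centred at (322,259), where I predicted (322,255). I'll shift the press point about 1.5 mm toward the robot, and the sideways position agrees.

Emit:
jog_arm:
  plan:
    - [[0,-0.001,0,0.03,0,0,0],[0,-0.001,0,0.055,0,0,0],[0,-0.001,0,0.063,0,0,0],[0,-0.001,0,0.066,0,0,0],[0,-0.001,0,0.067,0,0,0],[0,-0.001,0,0.067,0,0,0]]

```text
clock: 2.78
tool_pos: [0.4707, 0.1769, 0.1692]
orientation: [-180.0, -0.1, 10.9]
force: [-1.0, 0.0, -0.9]
opening: 0.0002
gripper_force: 0.0
```

Emit:
jog_arm:
  plan:
    - [[0,0,0,0.001,0,0,0],[0,0,0,0.002,0,0,0],[0,0,0,0.003,0,0,0],[0,0,0,0.003,0,0,0]]

```text
clock: 3.28
tool_pos: [0.4707, 0.1769, 0.1658]
orientation: [-180.0, -0.0, 10.9]
force: [1.3, 1.7, 4.0]
opening: 0.0002
gripper_force: 1.9
```

Emit:
jog_arm:
  plan:
    - [[0,0,0,0.001,0,0,0],[0,0,0,0.002,0,0,0],[0,0,0,0.003,0,0,0],[0,0,0,0.003,0,0,0]]

```text
clock: 3.78
tool_pos: [0.4707, 0.1768, 0.1626]
orientation: [-180.0, -0.0, 10.9]
force: [2.5, 1.1, 4.1]
opening: 0.0003
gripper_force: 2.0
```

Emit:
jog_arm:
  plan:
    - [[0,0,0,0.0005,0,0,0],[0,0,0,0.0005,0,0,0],[0,0,0,0.0005,0,0,0]]

```text
clock: 4.15
tool_pos: [0.4706, 0.1768, 0.1622]
orientation: [-180.0, -0.0, 10.9]
force: [2.2, 2.7, 3.5]
opening: 0.0004
gripper_force: 2.0
```

Emit:
jog_arm:
  plan:
    - [[0,0,0,0.0005,0,0,0],[0,0,0,0.0005,0,0,0],[0,0,0,0.0005,0,0,0]]

```text
clock: 4.53
tool_pos: [0.4706, 0.1768, 0.1617]
orientation: [-180.0, -0.0, 10.9]
force: [2.3, 1.1, 4.1]
opening: 0.0002
gripper_force: 2.0
```

Emit:
jog_arm:
  plan:
    - [[0,0,0,0.0005,0,0,0],[0,0,0,0.0005,0,0,0],[0,0,0,0.0005,0,0,0]]

```text
clock: 4.9
tool_pos: [0.4704, 0.1767, 0.1611]
orientation: [-180.0, -0.0, 10.9]
force: [2.1, 1.9, 3.4]
opening: 0.0005
gripper_force: 2.0
```

Emit:
jog_arm:
  plan:
    - [[0,0,0,0.0005,0,0,0],[0,0,0,0.0005,0,0,0],[0,0,0,0.0005,0,0,0]]

```text
clock: 5.28
tool_pos: [0.4704, 0.1767, 0.1606]
orientation: [-180.0, -0.0, 10.9]
force: [2.9, 0.6, 4.2]
opening: 0.0006
gripper_force: 2.1
```

Emit:
jog_arm:
  plan:
    - [[0,0,0,0.0006,0,0,0],[0,0,0,0.0006,0,0,0],[0,0,0,0.0006,0,0,0]]

```text
clock: 5.65
tool_pos: [0.4704, 0.1767, 0.1599]
orientation: [180.0, 0.0, 10.9]
force: [2.5, 2.0, 3.9]
opening: 0.0006
gripper_force: 2.1
```

Emit:
jog_arm:
  plan:
    - [[0,0,0,0.0006,0,0,0],[0,0,0,0.0006,0,0,0],[0,0,0,0.0006,0,0,0]]

```text
clock: 6.02
tool_pos: [0.4704, 0.1767, 0.1594]
orientation: [180.0, -0.0, 10.9]
force: [3.9, 2.1, 3.8]
opening: 0.0004
gripper_force: 2.1
```

Emit:
jog_arm:
  plan:
    - [[0,0.0003,0,0.0006,0,0,0],[0,0.0003,0,0.0006,0,0,0],[0,0.0003,0,0.0006,0,0,0]]

```text
clock: 6.4
tool_pos: [0.4704, 0.1767, 0.1586]
orientation: [180.0, 0.0, 10.9]
force: [1.1, 2.6, 3.6]
opening: 0.0008
gripper_force: 2.1
```

Emit:
jog_arm:
  plan:
    - [[0,0,0,0.0006,0,0,0],[0,0,0,0.0006,0,0,0],[0,0,0,0.0006,0,0,0]]

```text
clock: 6.78
tool_pos: [0.4705, 0.1767, 0.1581]
orientation: [180.0, 0.0, 10.9]
force: [1.7, 1.8, 4.2]
opening: 0.0003
gripper_force: 2.1
```

Emit:
jog_arm:
  plan:
    - [[0,0,0,0.0006,0,0,0],[0,0,0,0.0006,0,0,0],[0,0,0,0.0006,0,0,0]]

```text
clock: 7.15
tool_pos: [0.4706, 0.1767, 0.1575]
orientation: [180.0, 0.0, 10.9]
force: [-0.8, 1.3, 4.3]
opening: 0.0005
gripper_force: 2.1
```

Emit:
jog_arm:
  plan:
    - [[0,0,0,0.0006,0,0,0],[0,0,0,0.0006,0,0,0],[0,0,0,0.0006,0,0,0]]

```text
clock: 7.52
tool_pos: [0.4706, 0.1767, 0.1569]
orientation: [180.0, 0.0, 10.9]
force: [0.9, 1.7, 3.6]
opening: 0.0005
gripper_force: 2.1
```

Emit:
jog_arm:
  plan:
    - [[0,0,0,0.0006,0,0,0],[0,0,0,0.0006,0,0,0],[0,0,0,0.0006,0,0,0]]

```text
clock: 7.9
tool_pos: [0.4706, 0.1767, 0.1563]
orientation: [180.0, 0.0, 10.9]
force: [1.2, 1.0, 3.7]
opening: 0.0004
gripper_force: 2.1
```

Emit:
jog_arm:
  plan:
    - [[0,0,0,0.0006,0,0,0],[0,0,0,0.0006,0,0,0],[0,0,0,0.0006,0,0,0]]

```text
clock: 8.28
tool_pos: [0.4707, 0.1767, 0.1558]
orientation: [180.0, -0.0, 10.9]
force: [1.7, 1.3, 5.2]
opening: 0.0003
gripper_force: 2.3
```

Emit:
jog_arm:
  plan:
    - [[0,0,0,0.0003,0,0,0],[0,0,0,0.0003,0,0,0],[0,0,0,0.0003,0,0,0]]

```text
clock: 8.65
tool_pos: [0.4707, 0.1767, 0.1556]
orientation: [180.0, -0.0, 10.9]
force: [1.1, 1.6, 4.7]
opening: 0.0003
gripper_force: 2.7
```

Emit:
jog_arm:
  plan:
    - [[0,0,0,0.0003,0,0,0],[0,0,0,0.0003,0,0,0],[0,0,0,0.0003,0,0,0]]

```text
clock: 9.02
tool_pos: [0.4707, 0.1767, 0.1554]
orientation: [180.0, -0.0, 10.9]
force: [1.0, 0.6, 7.4]
opening: 0.0005
gripper_force: 3.3
```

Emit:
jog_arm:
  plan:
    - [[0,0,0,0.0004,0,0,0],[0,0,0,0.0004,0,0,0],[0,0,0,0.0004,0,0,0]]

```text
clock: 9.4
tool_pos: [0.4707, 0.1767, 0.1552]
orientation: [180.0, -0.0, 10.9]
force: [-1.1, 1.0, 7.8]
opening: 0.0006
gripper_force: 4.0
```

Emit:
jog_arm:
  plan:
    - [[0,0,0,0.0004,0,0,0],[0,0,0,0.0004,0,0,0],[0,0,0,0.0004,0,0,0]]

```text
clock: 9.78
tool_pos: [0.4708, 0.1767, 0.1549]
orientation: [180.0, -0.0, 10.9]
force: [-1.3, 0.3, 9.9]
opening: 0.0005
gripper_force: 4.8
```

Emit:
jog_arm:
  plan:
    - [[0,0,0,-0.03,0,0,0],[0,-0.02,0,-0.07,0,0,0],[0,-0.04,0,-0.11,0,0,0],[0,-0.05,0,-0.13,0,0,0],[0,-0.05,0,-0.13,0,0,0],[0.4,-0.05,0,-0.13,0,0,0]]

```text
clock: 10.52
tool_pos: [0.4209, 0.1668, 0.2829]
orientation: [179.9, 0.1, 10.9]
force: [0.0, -0.5, -0.9]
opening: 0.0059
gripper_force: 0.0
```

```bash
python3 - <<'E'
from h import *
go((.578,-.2195,.20),6.1)
E
```

```text
t 10.525 shift [0.0815 0.409  0.083 ] rot [0.06 0.14 4.78] F [ 0.   -0.49 -0.9 ] pos [0.4209 0.1668 0.2829] rpy [1.7995e+02 1.4000e-01 1.0880e+01] open 0.0059
```

Emit:
jog_arm:
  plan:
    - [[0.45,0,0.06,0,0,0,0],[0.45,0.01,0.12,0,0,0,0],[0.45,0.082,0.409,0,0,0,4.8],[0.45,0.082,0.409,0,0,0,4.8],[0.45,0.082,0.409,0,0,0,4.8],[0.45,0.082,0.409,0,0,0,4.8],[0.45,0.082,0.409,0,0,0,4.8],[0.45,0.082,0.409,0.04,0,0,4.8],[0.45,0.082,0.409,0.083,0,0,4.8],[0.45,0.082,0.409,0.083,0,0,4.8],[0.45,0.082,0.409,0.083,0,0,4.8],[0.45,0.082,0.409,0.083,0,0,4.8]]

```text
clock: 12.02
tool_pos: [0.5805, -0.2189, 0.2032]
orientation: [180.0, -0.1, 6.1]
force: [-0.7, -0.8, 0.2]
opening: 0.0395
gripper_force: 0.0
```

```bash
python3 - <<'E'
from h import *
w=snap("wrist","w2.png");t=snap("top","top2.png")
print("pred handle end",proj(w,(.633,-.2136,.118)),"grasp",proj(w,(.578,-.2195,.118)))
m=cv2.inRange(cv2.cvtColor(w["bgr"],40),(0,110,120),(14,255,255));c=max(cv2.findContours(m[:290],0,1)[0],key=cv2.contourArea)
l=cv2.minAreaRect(c);print(l,c.reshape(-1,2).min(0),c.reshape(-1,2).max(0))
go((.578,-.2195,.107),6.1)
a=np.vstack([cv2.resize(w["bgr"],None,fx=.6,fy=.6),cv2.resize(t["bgr"][140:280,160:420],(384,207))]);cv2.imwrite("pics/c2.png",a)
E
```

```text
pred handle end [320.61163318 161.9966237 ] grasp [320.54311657 251.07019478]
((319.5, 144.5), (289.0, 639.0), 90.0) [0 0] [639 289]
t 12.125 shift [-0.0025  0.0004  0.096 ] rot [ 0.03 -0.14  0.02] F [ 0.18 -0.42  0.45] pos [ 0.5802 -0.2188  0.203 ] rpy [ 1.7997e+02 -1.4000e-01  6.1200e+00] open 0.0393
```

View pics/c2.png

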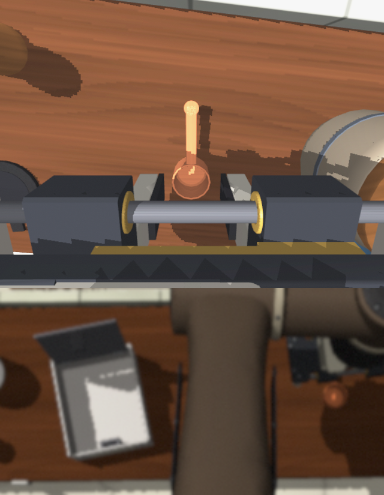

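The wrist crop shows the handle from (318,167) to the bowl rim at (318,300), about 1 mm left of the tool's centre line. The top crop shows the lid standing open. Now I'll grasp the handle.

Emit:
jog_arm:
  plan:
    - [[0.45,0.002,-0.001,0.05,0,0,0],[0.45,0.002,-0.001,0.085,0,0,0],[0.45,0.002,-0.001,0.096,0,0,0],[0.45,0.002,-0.001,0.096,0,0,0],[0,0.002,-0.001,0.096,0,0,0],[0,0.002,-0.001,0.096,0,0,0],[0,0.002,-0.001,0.096,0,0,0],[0,0.002,-0.001,0.096,0,0,0],[0,0.002,-0.001,0.096,0,0,0],[0,0.002,-0.001,0.096,0,0,0]]

```text
clock: 13.38
tool_pos: [0.5818, -0.2177, 0.1058]
orientation: [180.0, -0.1, 6.1]
force: [0.9, 0.5, 2.7]
opening: 0.0099
gripper_force: 30.0
```

Emit:
jog_arm:
  plan:
    - [[0,0,0,-0.02,0,0,0],[0,0,0,-0.05,0,0,0],[0,0,0,-0.1,0,0,0],[0,0,0,-0.16,0,0,0],[0,0,0,-0.18,0,0,0],[0,0,0,-0.18,0,0,0],[0,0,0,-0.18,0,0,0]]

```text
clock: 14.25
tool_pos: [0.5805, -0.2174, 0.2837]
orientation: [-179.9, 0.1, 6.1]
force: [-0.5, 0.2, -1.4]
opening: 0.0098
gripper_force: 30.0
```

```bash
python3 - <<'E'
from h import *
w=snap("wrist","w3.png");s=snap("side","s3.png")
a=np.hstack([cv2.resize(w["bgr"],None,fx=.6,fy=.6),cv2.resize(s["bgr"][180:340,300:480],(324,288))]);cv2.imwrite("pics/c3.png",a)
go((.5423,.1899,.285),10.9)
E
```

```text
t 14.35 shift [ 0.0052 -0.4091 -0.0012] rot [-0.06  0.17 -4.81] F [-0.21 -0.88 -1.27] pos [ 0.5805 -0.2175  0.2835] rpy [-1.7995e+02  1.7000e-01  6.0900e+00] open 0.0099
```

View pics/c3.png

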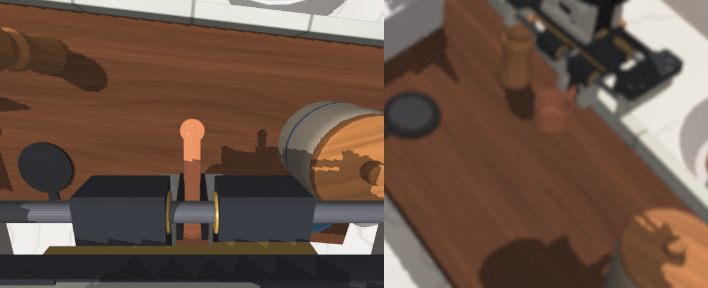

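The scoop is held and roughly level. Its handle knob is at wrist (320,218), a few pixels below the level prediction, so it tilts slightly. I'll carry it over, placing the grasp point at about caddy x = -2 mm.

Emit:
jog_arm:
  plan:
    - [[0,0,-0.02,0,0,0,0],[0,-0.002,-0.06,0,0,0,0],[0,-0.004,-0.11,0,0,0,-1],[0,-0.005,-0.16,0,0,0,-2],[0,-0.006,-0.21,0,0,0,-3],[0,-0.007,-0.26,0,0,0,-4],[0,-0.007,-0.31,0,0,0,-4.8],[0,-0.007,-0.35,0,0,0,-4.8],[0,-0.007,-0.38,0,0,0,-4.8],[0,-0.007,-0.4,0,0,0,-4.8],[0,-0.007,-0.408,0,0,0,-4.8],[0,-0.007,-0.408,0,0,0,-4.8],[0,-0.007,-0.408,0,0,0,-4.8]]

```text
clock: 15.98
tool_pos: [0.5311, 0.1865, 0.2854]
orientation: [180.0, 0.0, 10.8]
force: [-1.2, -0.2, -1.4]
opening: 0.0099
gripper_force: 30.0
```

```bash
python3 - <<'E'
from h import *
w=snap("wrist","w4.png");t=snap("top");s=snap("side","s4.png")
a=np.hstack([cv2.resize(w["bgr"],None,fx=.6,fy=.6),cv2.resize(s["bgr"][60:260,180:380],(288,288)) ]);cv2.imwrite("pics/c4.png",a)
go((.5305,.1876,.13),10.9)
E
```

```text
t 16.125 shift [-0.0005 -0.0011  0.1555] rot [-0.   -0.01 -0.06] F [-0.39  0.3   0.32] pos [0.5311 0.1866 0.2855] rpy [-1.800e+02 -1.000e-02  1.084e+01] open 0.01
```

View pics/c4.png

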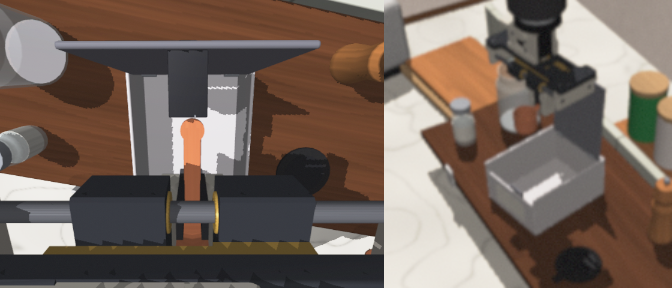

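The wrist crop shows the lid's tongue sticking forward over the caddy's centre line at about (188,85). I'll place the scoop 28 mm to the left and slightly forward, so the wrist clears the tongue.

Emit:
jog_arm:
  plan:
    - [[0,-0.0055,-0.029,0,0,0,0],[0,-0.0055,-0.029,0,0,0,0],[0,-0.0055,-0.029,0.03,0,0,0],[0,-0.0055,-0.029,0.06,0,0,0],[0,-0.0055,-0.029,0.09,0,0,0],[0,-0.0055,-0.029,0.115,0,0,0],[0,-0.0055,-0.029,0.135,0,0,0],[0,-0.0055,-0.029,0.15,0,0,0],[0,-0.0055,-0.029,0.16,0,0,0],[0,-0.0055,-0.029,0.163,0,0,0],[0,-0.0055,-0.029,0.163,0,0,0]]

```text
clock: 17.5
tool_pos: [0.5204, 0.2149, 0.1227]
orientation: [-180.0, -0.0, 10.9]
force: [0.1, -0.2, -0.3]
opening: 0.0104
gripper_force: 30.0
```

```bash
python3 - <<'E'
from h import *
w=snap("wrist","w5.png");s=snap("side","s5.png")
a=np.hstack([cv2.resize(w["bgr"],None,fx=.6,fy=.6),cv2.resize(s["bgr"][100:260,220:380],(288,288)) ]);cv2.imwrite("pics/c5.png",a)
go((.5203,.2142,.112),10.9)
E
```

```text
t 17.6 shift [-0.0003  0.0008  0.011 ] rot [-0.02 -0.06  0.01] F [ 0.25 -0.28 -0.65] pos [0.5205 0.215  0.123 ] rpy [-1.7998e+02 -6.0000e-02  1.0910e+01] open 0.0098
```

View pics/c5.png

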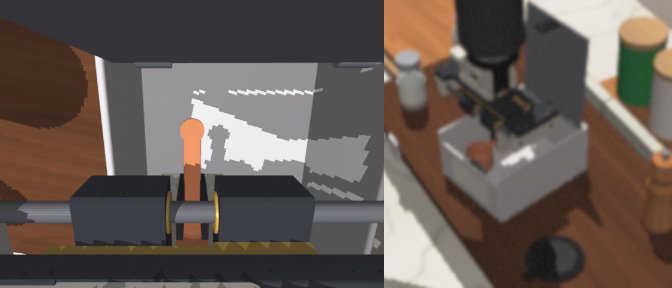

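The scoop is inside the caddy, with its bowl near the front left and its handle toward the back. I'll lower the last few millimetres.

Emit:
jog_arm:
  plan:
    - [[0,0,0,0.003,0,0,0],[0,0,0,0.006,0,0,0],[0,0,0,0.008,0,0,0],[0,0,0,0.008,0,0,0]]

```text
clock: 18.1
tool_pos: [0.52, 0.2147, 0.1141]
orientation: [180.0, 0.0, 10.9]
force: [-0.1, -0.3, -1.6]
opening: 0.0096
gripper_force: 30.0
```

Emit:
jog_arm:
  plan:
    - [[0,0,0,0.001,0,0,0],[0,0,0,0.002,0,0,0],[0,0,0,0.002,0,0,0]]

```text
clock: 18.48
tool_pos: [0.5201, 0.2147, 0.1123]
orientation: [180.0, 0.0, 10.9]
force: [-0.5, -0.2, -0.2]
opening: 0.01
gripper_force: 30.0
```

Emit:
jog_arm:
  plan:
    - [[0,0,0,0.001,0,0,0],[0,0,0,0.0015,0,0,0],[0.23,0,0,0.0015,0,0,0],[0.23,0,0,0.0015,0,0,0],[0.23,0,0,0.0015,0,0,0],[0.23,0,0,0.0015,0,0,0],[0.23,0,0,-0.01,0,0,0],[0.23,0,0,-0.03,0,0,0],[0.23,0,0,-0.07,0,0,0],[0.23,0,0,-0.12,0,0,0],[0.23,0,0,-0.17,0,0,0],[0.23,0,0,-0.18,0,0,0],[0.23,0,0,-0.18,0,0,0]]

```text
clock: 20.1
tool_pos: [0.5202, 0.2149, 0.2935]
orientation: [-179.9, -0.1, 10.9]
force: [0.2, 0.4, -1.0]
opening: 0.0199
gripper_force: 0.0
```

```bash
python3 - <<'E'
from h import *
w=snap("wrist","w6.png");s=snap("side","s6.png")
a=np.hstack([cv2.resize(w["bgr"],None,fx=.6,fy=.6),cv2.resize(s["bgr"][100:260,220:380],(288,288)) ]);cv2.imwrite("pics/c6.png",a)
go((.5325,.188,.40),10.9)
E
```

```text
t 20.2 shift [ 0.0076  0.0285 -0.1087] rot [ 0.02  0.09 -0.01] F [-0.03  0.11 -0.36] pos [0.5195 0.2144 0.2913] rpy [1.7998e+02 9.0000e-02 1.0890e+01] open 0.0203
```

View pics/c6.png

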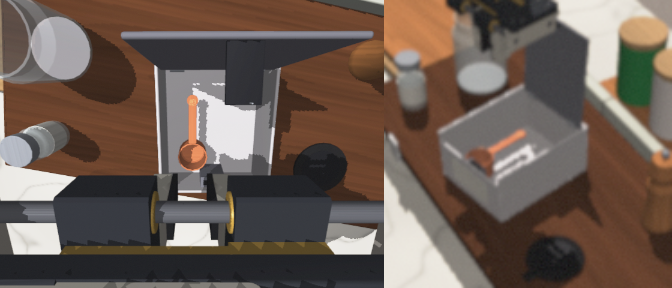

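The scoop lies on the caddy floor at front left and is let go, with the lid still open. Next I go over and behind the lid to swing it shut.

Emit:
jog_arm:
  plan:
    - [[0,0,0.01,-0.05,0,0,0],[0,0,0.0285,-0.085,0,0,0],[0,0.03,0.0285,-0.09,0,0,0],[0,0.08,0.0285,-0.09,0,0,0],[0,0.12,0.0285,-0.09,0,0,0],[0,0.12,0.0285,-0.09,0,0,0],[0,0.12,0.0285,-0.05,0,0,0],[0,0.12,0.0285,-0.01,0,0,0],[0,0.12,0.0285,0.008,0,0,0],[0,0.12,0.0285,0.008,0,0,0],[0,0.12,0.0285,0.008,0,0,0]]

```text
clock: 21.58
tool_pos: [0.644, 0.2097, 0.2862]
orientation: [-180.0, -0.1, 10.9]
force: [-0.1, 0.5, 0.8]
opening: 0.0004
gripper_force: 0.0
```

```bash
python3 - <<'E'
from h import *
o=ctrl.get_obs();p=o["tool_pos"];a=np.radians(10.9);d=p[:2]-[.5325,.188]
x=d[0]*np.cos(a)+d[1]*np.sin(a);y=-d[0]*np.sin(a)+d[1]*np.cos(a);print(o["clock"],x,y,p[2],o["orientation"],o["force"])
for th in range(95,-1,-5):
    t=np.radians(th);r=.138+.0095*(1-th/95)
    cx=.076-r*np.cos(t)+.002*np.sin(t)+.0095; cz=.165+r*np.sin(t)+.002*np.cos(t)
    print(th,round(cx-x,3),round(p[2]-cz,3))
E
```

```text
21.575 0.11357232372438168 0.00019212180814814211 0.2861802635053566 [-1.79986600e+02 -1.33927491e-01  1.09093127e+01] [-0.10986339  0.4853077   0.78982284]
95 -0.014 -0.016
90 -0.026 -0.017
85 -0.038 -0.017
80 -0.05 -0.017
75 -0.062 -0.015
70 -0.074 -0.012
65 -0.086 -0.007
60 -0.097 -0.002
55 -0.108 0.004
50 -0.118 0.011
45 -0.128 0.019
40 -0.137 0.027
35 -0.145 0.037
30 -0.152 0.047
25 -0.159 0.058
20 -0.164 0.07
15 -0.169 0.081
10 -0.172 0.094
5 -0.174 0.106
0 -0.176 0.119
```

Emit:
jog_arm:
  plan:
    - [[0,-0.006,-0.01,0,0,0,0],[0,-0.014,-0.016,0,0,0,0],[0,-0.02,-0.017,0,0,0,0],[0,-0.026,-0.017,0,0,0,0],[0,-0.038,-0.017,0,0,0,0],[0,-0.05,-0.017,0,0,0,0]]

```text
clock: 22.32
tool_pos: [0.5902, 0.2165, 0.284]
orientation: [-180.0, 0.0, 10.9]
force: [3.9, 0.8, -2.5]
opening: 0.0004
gripper_force: 1.6
```

I put the lift in the y column, so the finger went 17 mm sideways instead of up. It is still on the lid and the load is mild. I'll correct this along the closing arc.

Emit:
jog_arm:
  plan:
    - [[0,-0.006,0.001,-0.008,0,0,0],[0,-0.011,0.003,-0.012,0,0,0],[0,-0.0225,0.006,-0.012,0,0,0],[0,-0.0345,0.009,-0.009,0,0,0],[0,-0.0455,0.012,-0.004,0,0,0],[0,-0.0565,0.015,0.002,0,0,0],[0,-0.0665,0.017,0.009,0,0,0],[0,-0.0765,0.017,0.017,0,0,0],[0,-0.0855,0.017,0.025,0,0,0],[0,-0.0935,0.017,0.035,0,0,0],[0,-0.1005,0.017,0.045,0,0,0]]

```text
clock: 23.7
tool_pos: [0.4952, 0.1807, 0.2388]
orientation: [180.0, -0.0, 10.9]
force: [4.7, 0.3, 1.0]
opening: 0.0006
gripper_force: 1.9
```

```bash
python3 - <<'E'
from h import *
go((.4707,.1768,.167),10.9)
E
```

```text
t 23.7 shift [-0.0249 -0.0008  0.0718] rot [ 0.02 -0.01 -0.  ] F [4.71 0.31 1.01] pos [0.4952 0.1807 0.2388] rpy [ 1.7998e+02 -1.0000e-02  1.0900e+01] open 0.0006
```

Emit:
jog_arm:
  plan:
    - [[0,-0.006,-0.001,0.011,0,0,0],[0,-0.011,-0.001,0.023,0,0,0],[0,-0.016,-0.001,0.034,0,0,0],[0,-0.02,-0.001,0.045,0,0,0],[0,-0.0225,-0.001,0.055,0,0,0],[0,-0.0245,-0.001,0.063,0,0,0],[0,-0.0245,-0.001,0.068,0,0,0],[0,-0.0245,-0.001,0.068,0,0,0]]

```text
clock: 24.7
tool_pos: [0.4707, 0.1773, 0.1708]
orientation: [180.0, 0.1, 10.9]
force: [-1.1, 2.1, 3.1]
opening: 0.0004
gripper_force: 1.7
```

```bash
python3 - <<'E'
from h import *
go((.4707,.1768,.1562),10.9)
E
```

```text
t 24.7 shift [-0.      0.0005  0.0146] rot [ 0.01  0.09 -0.02] F [-1.06  2.1   3.06] pos [0.4707 0.1773 0.1708] rpy [1.7999e+02 9.0000e-02 1.0880e+01] open 0.0004
```

Now I lower gently to just above the known stop.

Emit:
jog_arm:
  plan:
    - [[0,0,0,0.003,0,0,0],[0,0,0,0.006,0,0,0],[0,0,0,0.009,0,0,0],[0,0,0,0.011,0,0,0],[0,0,0,0.0125,0,0,0],[0,0,0,0.0135,0,0,0],[0,0,0,0.014,0,0,0],[0,0,0,0.014,0,0,0]]

```text
clock: 25.7
tool_pos: [0.4712, 0.1772, 0.1573]
orientation: [180.0, 0.0, 10.9]
force: [-3.1, 0.1, 3.4]
opening: 0.0009
gripper_force: 1.9
```

Emit:
jog_arm:
  plan:
    - [[0,0,0,0.0004,0,0,0],[0,0,0,0.0004,0,0,0],[0,0,0,0.0004,0,0,0]]

```text
clock: 26.08
tool_pos: [0.4713, 0.1772, 0.157]
orientation: [180.0, 0.0, 10.9]
force: [-2.9, 0.3, 4.0]
opening: 0.0005
gripper_force: 2.0
```

Emit:
jog_arm:
  plan:
    - [[0,0,0,0.0005,0,0,0],[0,0,0,0.001,0,0,0],[0,0,0,0.001,0,0,0]]

```text
clock: 26.45
tool_pos: [0.4713, 0.1773, 0.1559]
orientation: [180.0, 0.0, 10.9]
force: [-3.7, 0.5, 3.6]
opening: 0.0001
gripper_force: 2.0
```

Emit:
jog_arm:
  plan:
    - [[0,0,0,0.0003,0,0,0],[0,0,0,0.0003,0,0,0],[0,0,0,0.0003,0,0,0]]

```text
clock: 26.82
tool_pos: [0.4714, 0.1773, 0.1558]
orientation: [180.0, -0.0, 10.9]
force: [-3.0, -0.3, 4.2]
opening: 0.0003
gripper_force: 2.5
```

Emit:
jog_arm:
  plan:
    - [[0,0,0,0.0003,0,0,0],[0,0,0,0.0007,0,0,0],[0,0,0,0.0007,0,0,0]]

```text
clock: 27.2
tool_pos: [0.4714, 0.1773, 0.1553]
orientation: [180.0, -0.0, 10.9]
force: [-2.7, -0.8, 7.1]
opening: 0.0003
gripper_force: 3.7
```

Emit:
jog_arm:
  plan:
    - [[0,0,0,0.0003,0,0,0],[0,0,0,0.0006,0,0,0],[0,0,0,0.0006,0,0,0]]

```text
clock: 27.58
tool_pos: [0.4715, 0.1773, 0.155]
orientation: [180.0, -0.0, 10.9]
force: [-4.4, -1.3, 9.4]
opening: 0.0004
gripper_force: 5.0
```

Emit:
jog_arm:
  plan:
    - [[0,0,0,-0.01,0,0,0],[0,0,0,-0.03,0,0,0],[0,-0.02,0,-0.07,0,0,0],[0,-0.04,0,-0.11,0,0,0],[0,-0.05,0,-0.13,0,0,0],[0,-0.05,0,-0.13,0,0,0],[0,-0.05,0,-0.13,0,0,0],[0,-0.05,0,-0.13,0,0,0],[0,-0.05,0,-0.13,0,0,0],[0,-0.05,0,-0.13,0,0,0],[0,-0.05,0,-0.13,0,0,0],[0,-0.05,0,-0.13,0,0,0]]

```text
clock: 29.08
tool_pos: [0.4222, 0.1679, 0.2843]
orientation: [180.0, 0.0, 10.9]
force: [-0.2, 0.8, -0.5]
opening: 0.0003
gripper_force: 0.0
```

```bash
python3 - <<'E'
from h import *
w=snap("wrist","w7.png");s=snap("side","s7.png")
a=np.hstack([cv2.resize(w["bgr"],None,fx=.6,fy=.6),cv2.resize(s["bgr"][60:340,180:460],(288,288)) ]);cv2.imwrite("pics/c7.png",a)
print(proj(w,(.4695,.177,.167)))
E
```

```text
[320.38265431 164.42173333]
```

View pics/c7.png

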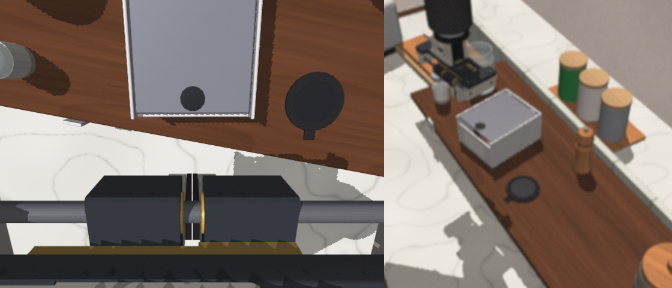

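The lid is shut and level 1.4 s after I let go. The mark shows at wrist crop (192,98), which is (320,164) full size and exactly where predicted, and the robot touches nothing.

```bash
python3 -c "
from plant import ctrl
print(ctrl.close_job())"
```

```text
the job is handed in; nothing more can be done
None
```

The job is handed in: the copper scoop lies inside the caddy and the lid was shut and level in the last pictures. Both presses peaked at about 10 N, under the 14 N limit, and it took about 29 s; no verdict came back.

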